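# Hold a field probe over the long busbar link of a switchgear unit under test

### The job

Switch on the test box by turning its rotary switch clockwise until it clicks past its detent into the on position. Then pick up the upright probe, carry it over the wiring ducts and the white barriers of the switchgear unit with neither probe nor robot touching the unit or its links, and hold it upright with its foot hovering about 15 mm above the middle of the long copper link, the foot's long side along the link. Finish while still holding the probe there, steady and touching nothing else; leave the test box on and the bin, screwdriver and drill where they are.

Things in the scene. Friction and masses are not known exactly. Their poses are not given: they have to be found in the camera images.
- test_switch (a joint): Rotary switch on top of the test box, rad: 0 = off (start), grows as it is turned clockwise seen from above, end stop at 1.25. A spring detent resists with up to about 0.2 N m before the crest at 0.6 rad; past the crest the switch snaps on by itself and rests at about 1.2 = on. Let go before the crest, it springs back to 0.
- switch_grip (a point): Grip point of the black switch, on its vertical turning axis, 9 mm below the top of its bar handle. The bar is 42 mm long along this point's x axis, 14 mm thick along y, 34 mm high, and stands on an 8 mm thick disc of 44 mm diameter; this point is 23 mm above the top of that disc and 37 mm above the top of the box. z is up; the axes turn with the switch.
- tester: Fixed grey test supply box, 160 x 140 mm (x, y) and 70 mm high, origin under its centre; the switch's axis is at x = -15 mm, y = 0.
- probe: Loose wireless hand probe, grey and black, about 0.14 kg, standing upright on its foot, 132 mm tall. Origin: centre of the underside of the foot; z up. Foot 48 x 26 mm (x, y), 14 mm high; a narrower neck; then a handle 36 mm (x) by 20 mm (y) from 36 to 132 mm above the underside, to be gripped across y from above.
- probe_foot (a point): Centre of the underside of the probe's foot (the same point as the probe's origin); x along the foot's long side.
- unit: Fixed switchgear unit, origin under its centre, z up. Blue plate 270 x 310 mm (x, y); white base 140 x 260, top at 28 mm. Four white barriers, 130 mm long in x, 4 thick, tops at 100 mm, at y = -120, -40, 40, 120, make three bays centred at y = -80, 0, 80 mm (x = 0). Grey slotted wiring ducts along y at x = -105 and +105 mm, each 36 wide, 290 long, tops at 84 mm.
- long_link: Fixed copper bar 104 x 20 x 5 mm, long along its x, on two black posts in one of the three bays (which one varies); a bolt head 13 mm wide and 5 mm high stands on it at 43 mm either side of its middle. Origin at its middle, on the white base, 26 mm below the bar's top; z up.
- long_link_mid (a point): Middle of the long link's top face, between the bolts (54 mm above the bench); x along the bar, z up.
- short_link_a: Fixed copper bar 46 x 20 x 5 mm on one post with one bolt in the middle, in another bay; origin as on the long link. Not the target.
- short_link_b: Same as short_link_a, in the remaining bay. Not the target.
- blue_bin: Loose open blue plastic bin 120 x 100 x 55 mm, bystander; origin under its centre.
- screwdriver: Loose screwdriver lying flat on the bench, bystander; its length along its x.
- drill: Loose cordless drill standing on its battery, about 115 x 75 mm at the foot, 195 mm high, its nose pointing along its x and reaching 180 mm out; bystander; origin under its foot.
Not all that is in view belongs to the job. Of the things that look like the probe, the largest one is meant.

How it is judged:
By the outcome, as a careful person would: the job done as asked, in the order asked, and still so for the second after the job is handed in, while the arm keeps its last pose, push and grip.
It also fails if it takes over 54 s, if anything falls off the work surface, if the arm or the gripper's body presses on something with over 40 N, if the wrist force passes 120 N, or if a joint passes its speed limit or range.

### The arm

A 6-joint arm with a two-finger parallel gripper is mounted at the origin on the work surface. World frame = base frame: x ahead of the robot, y to its left, z up, the work surface at z = 0. Lengths are in m, angles in rad, forces in N, time in s.
With the tool pointing down it reaches from about 0.25 to 0.8 m from the base axis. Payload 8.5 kg.
Tool frame: the origin (TCP) lies on the centre line of the jaws, within the pads' length; the fingertips stand manip.tip_reach ahead of it and the grasp point (between the pads) is the TCP (manip.tip_reach is the distance from the TCP to the fingertips, in m); z points along the fingers, y is the line along which they close (so a half turn about z gives the same grasp; the last joint's range is limited). The gripper opens to 85 mm and grips with 20 to 120 N. Pads are 22 mm wide; open, the fingers measure 114 mm over their backs; the gripper's body (76 mm by 85 mm) begins 54 mm behind the grasp point. The pads swing forward as they close: fully open they stand 13 mm farther back than shut.
Start: joints at [-1.231, 0.238, -0.013, 1.319, 0, 1.571], TCP at [0.175, -0.495, 0.25] pointing down, gripper open.
Joint ranges: [-2.66, 2.66], [-1.03, 1.9], [-1.14, 1.46], [-1.82, 2.27], [-1.45, 1.34], [-3.14, 3.14]. Speed limits (rad/s): [2.22, 2.22, 2.79, 3.14, 3.14, 3.14].

### API

Orientations are given as a rotation vector (axis times angle).
In Python, from cell import sensors, grab_frame, workorder, manip gives the robot as it stands.
- The arm moves only by the shell command python3 -m creep 'ROWS' [FORCE]. ROWS is JSON, a list of rows, each a list of 3 entries, a list of its own where there are three numbers: the finger opening in mm, from 0 to 85.4, then the shift along the tool's x, y, z in mm, then the turn about the tool's z in rad. A call has 1 to 10 rows; each row is the pose to reach, as a shift and turn from the pose commanded when the call began, along the tool's axes at that moment; what a row does not reach only later rows make up. A row lasts 1/10 s, in which the tool goes at most 50 mm and 8.59 degrees, less where a joint would pass 70% of its speed; a pose out of reach is approached as far as the arm can. A call with a gripper value outside its range is refused whole. The fingers move at their own pace and stop on an object; FORCE is the grip in N (left out, the last holds). Time passes only in rows, so rows that repeat a pose let the fingers close. It gives the time, the measured TCP pose, the force, the opening and the grip force at its end, in the units of the state.
- sensors.get_state(): the state, without advancing time (a new reading comes with each control period).
- grab_frame(name): name is "side" or "top" or "wrist"; returns a dict with "image" (400x640x3 uint8, red, green, blue), "intrinsics" (3x3 intrinsics, pixels), "R" (3x3) and "t" (3): a world point X has camera coordinates R X + t; the wrist camera has in their place "T_tool_cam" (4x4, takes a point from camera to tool coordinates, whose origin is the TCP and whose axes are the flange's). Camera axes: x right, y down, z forward; pixel columns grow to the right and rows downward; lengths in m; the calibration is good to about 2 mm. A picture is of the moment at which its call begins: read the wrist's pose just before it. There is no depth.
- workorder.hand_in(): hands the job in; it is judged then, once.
The state is a dict: "time_s": time; "q": joint angles; "qvel": joint speeds; "effort": joint torques, N m; "position": TCP position; "eef_rot": TCP orientation; "contact_force": force on the tool from outside, world axes, zero at the start; "wrist_torque": the same for the moment, N m; "opening": finger opening in m; "grasp_force": force on a finger pad.
Only numpy, scipy, OpenCV 4.12 (cv2) and the standard library are available. Lean on these libraries where they do the work, as an engineer would, in place of code of your own. Each camera call takes 0.05 s, during which the arm holds its last target. There are 200 camera calls.

## Working session

There is one attempt and no reset: what is moved stays moved. The work goes in short steps, Python scripts to look and compute and a shell command to move; the robot and the scene stay as the last step left them, time stands still between calls to the robot, and variables do not carry over. Pictures are saved under pics/ and viewed, at most 10 in all, crops included, and the job is handed in when it is done.

```bash
mkdir -p pics; ls; python3 - <<'E'
from cell import sensors, grab_frame, workorder, manip
import cv2,numpy as np,pickle
print(manip.tip_reach, sensors.get_state())
for n in ("top","side","wrist"):
    f=grab_frame(n); pickle.dump(f,open(f"pics/{n}0.pkl","wb"))
    cv2.imwrite(f"pics/{n}0.png",f["image"][:,:,::-1])
    print(n,{k:np.round(v,4).tolist() for k,v in f.items() if k!="image"})
E
```

```text
pics
0.019 {'time_s': 0.0, 'q': array([-1.23099268e+00,  2.38765345e-01, -1.42384317e-02,  1.31919813e+00,
        2.88046485e-05,  1.57076438e+00]), 'qvel': array([-0.00121889, -0.00035547,  0.00040804, -0.00041714,  0.00102421,
       -0.00032721]), 'effort': array([-2.82631052e-03, -5.38789451e+01,  3.46438444e+01,  1.85505050e-02,
       -2.63604552e-04,  3.75952581e-06]), 'position': array([ 0.17486446, -0.49461886,  0.24969186]), 'eef_rot': array([-3.09497934e+00, -5.31012379e-01,  3.28546237e-04]), 'contact_force': array([0.18323729, 0.50212701, 0.74067497]), 'wrist_torque': array([-0.0139685 ,  0.01654497,  0.08310005]), 'grasp_force': 0.0, 'opening': 0.0853256471835201}
top {'intrinsics': [[372.6684, 0.0, 319.2612], [0.0, 372.6684, 197.3305], [0.0, 0.0, 1.0]], 'R': [[-0.0135, -0.9998, 0.0127], [-0.9819, 0.0109, -0.1891], [0.1889, -0.0151, -0.9819]], 't': [-0.1351, 0.5853, 1.0123]}
side {'intrinsics': [[512.156, 0.0, 308.0273], [0.0, 512.156, 200.229], [0.0, 0.0, 1.0]], 'R': [[0.8451, -0.5346, 0.006], [-0.2998, -0.4831, -0.8226], [0.4427, 0.6934, -0.5685]], 't': [-0.5833, 0.1984, 1.6557]}
wrist {'intrinsics': [[278.9688, 0.0, 322.8093], [0.0, 278.9688, 200.411], [0.0, 0.0, 1.0]], 'T_tool_cam': [[-0.0, -0.9579, -0.2873, 0.0733], [1.0, 0.0004, -0.0013, -0.0006], [0.0014, -0.2873, 0.9578, -0.1246], [0.0, 0.0, 0.0, 1.0]]}
```

View pics/top0.png

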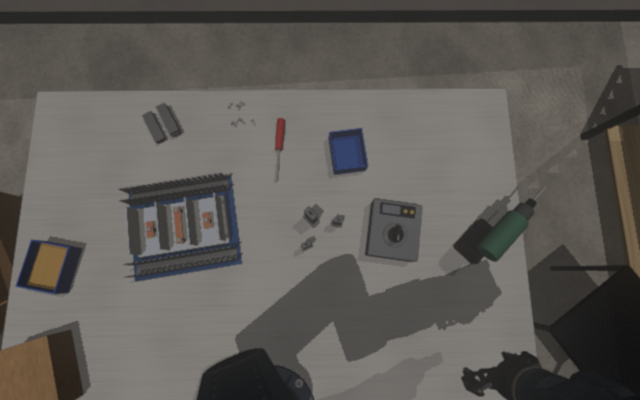

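View pics/side0.png

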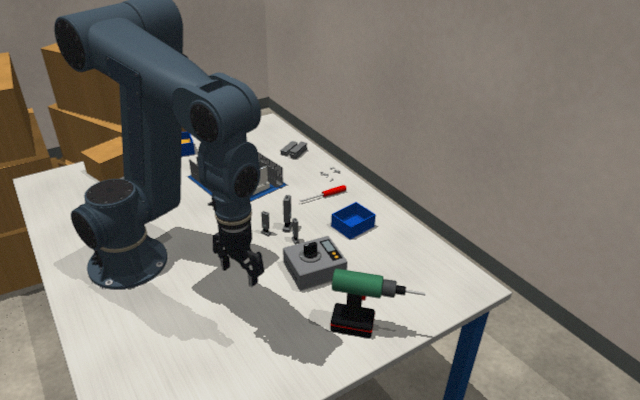

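Candidates in the top view: probe-like objects at (312,215), (337,221) and (307,244). The one at (312,215), side view (287,212), looks tallest. The long link is the middle bar at (180,225), with short links at (151,229) and (208,220). The switch is at (396,233). Next I'll check this in a close crop.

```bash
python3 - <<'E'
import cv2,numpy as np
a=cv2.imread("pics/top0.png");b=cv2.imread("pics/side0.png")
A=cv2.resize(a[190:270,290:430],None,fx=5,fy=5,interpolation=cv2.INTER_CUBIC)[:, :700]
B=cv2.resize(a[165:285,115:250],None,fx=3,fy=3,interpolation=cv2.INTER_CUBIC)
C=cv2.resize(b[185:285,250:350],None,fx=3,fy=3,interpolation=cv2.INTER_CUBIC)
# layout 800x600
o=np.zeros((600,800,3),np.uint8)
A=cv2.resize(a[195:265,290:425],None,fx=4,fy=4,interpolation=cv2.INTER_CUBIC);o[:280,:540]=A
B=B[:315];o[285:600,:405]=B
o[285:585,450:750]=C
cv2.imwrite("pics/crop0.png",np.clip(o*1.5,0,255).astype(np.uint8))
E
```

```text
(no output)
```

View pics/crop0.png

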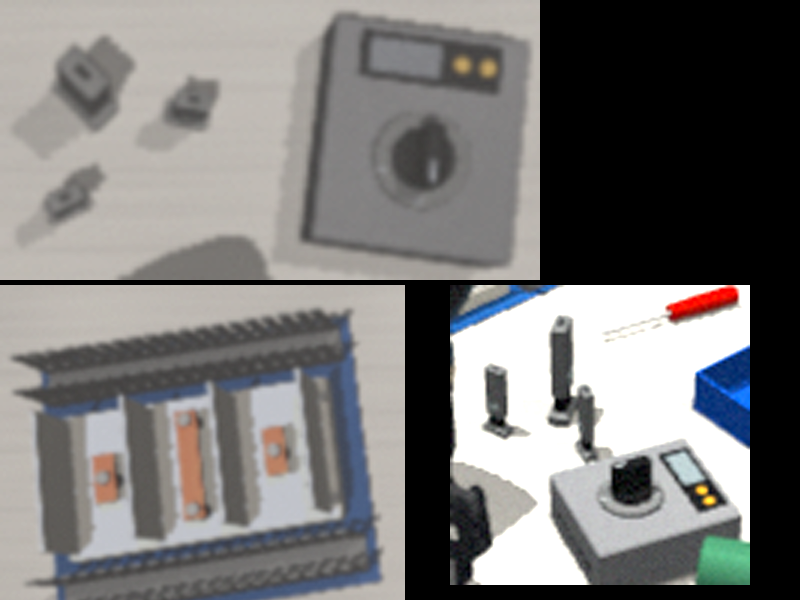

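The crop confirms it: the largest probe's handle top is at crop (83,72), full image about (311,213), and the other two are clearly smaller. The long link is in the middle bay. The bar on the switch runs nearly vertically in the image. Now I'll turn these pixels into rough positions.

```bash
cat > h.py <<'E'
import numpy as np,pickle,cv2
from scipy.spatial.transform import Rotation as Rn
def cam(f):
    if "R" in f: return f["intrinsics"],np.array(f["R"]),np.array(f["t"])
    T=np.eye(4);T[:3,:3]=Rn.from_rotvec(f["rot"]).as_matrix();T[:3,3]=f["pos"]
    M=np.linalg.inv(T@f["T_tool_cam"]);return f["intrinsics"],M[:3,:3],M[:3,3]
def ray(f,uv,z):
    K,R,t=cam(f);d=R.T@np.linalg.inv(K)@np.array([uv[0],uv[1],1.]);c=-R.T@t
    return c+d*(z-c[2])/d[2]
def proj(f,X):
    K,R,t=cam(f);p=K@(R@np.array(X,float).T+t[:,None]);return (p[:2]/p[2]).T
def wrist(name):
    from cell import sensors,grab_frame
    s=sensors.get_state();f=dict(grab_frame("wrist"));f["pos"]=s["position"];f["rot"]=s["eef_rot"]
    pickle.dump(f,open(f"pics/{name}.pkl","wb"));cv2.imwrite(f"pics/{name}.png",f["image"][:,:,::-1]);return f
load=lambda n:pickle.load(open(f"pics/{n}.pkl","rb"))
def totool(s,d): return Rn.from_rotvec(s["eef_rot"]).inv().apply(d)*1000
E
python3 - <<'E'
from h import *
from cell import sensors
f=load("top0")
C=lambda x,y:(290+x/4,195+y/4)
P=lambda n,p,z:print(n,ray(f,p,z).round(3))
P("probe top",C(83,73),.132);P("probe foot",C(105,120),0)
b=[ray(f,C(*c),.07) for c in [(338,14),(530,38),(510,265),(308,238)]]
print("box",np.round(b,3),[np.linalg.norm(b[i]-b[i-1]).round(3) for i in range(4)],np.mean(b,0).round(3))
P("switch top",C(420,160),.116)
D=lambda x,y:(115+x/3,165+(y-285)/3)
P("link a",D(187,410),.054);P("link b",D(198,520),.054)
s=sensors.get_state();print(Rn.from_rotvec(s["eef_rot"]).as_matrix().round(3))
E
```

```text
probe top [ 0.527 -0.118  0.132]
probe foot [ 0.511 -0.133  0.   ]
box [[ 0.576 -0.299  0.07 ]
 [ 0.557 -0.434  0.07 ]
 [ 0.399 -0.41   0.07 ]
 [ 0.419 -0.272  0.07 ]] [np.float64(0.159), np.float64(0.137), np.float64(0.16), np.float64(0.14)] [ 0.488 -0.354  0.07 ]
switch top [ 0.468 -0.342  0.116]
link a [0.562 0.262 0.054]
link b [0.457 0.246 0.054]
[[ 0.943  0.333 -0.   ]
 [ 0.333 -0.943  0.001]
 [-0.    -0.001 -1.   ]]
```

```bash
python3 -m creep '[[85,[45,-5,0],0],[85,[90,-10,0],0],[85,[135,-15,0],0],[85,[180,-20,0],0],[85,[225,-25,0],0],[85,[270,-30,0],0],[85,[305,-34,0],0],[85,[325,-36,0],0],[85,[329,-37,0],0],[85,[329,-37,0],0]]'; python3 - <<'E'
from h import *
f=wrist("w1");print(f["pos"],f["rot"])
from cell import sensors; print(sensors.get_state()["q"].round(3))
E
```

```text
time_s: 1.15
position: [0.4729, -0.35, 0.2498]
eef_rot: [-3.095, -0.533, 0.001]
contact_force: [-0.9, 0.4, 0.6]
opening: 0.0849
grasp_force: 0.0
[ 0.47291157 -0.35000512  0.24978778] [-3.09536110e+00 -5.32939963e-01  1.37071103e-03]
[-0.638  0.349  0.143  1.366 -0.     2.163]
```

View pics/w1.png

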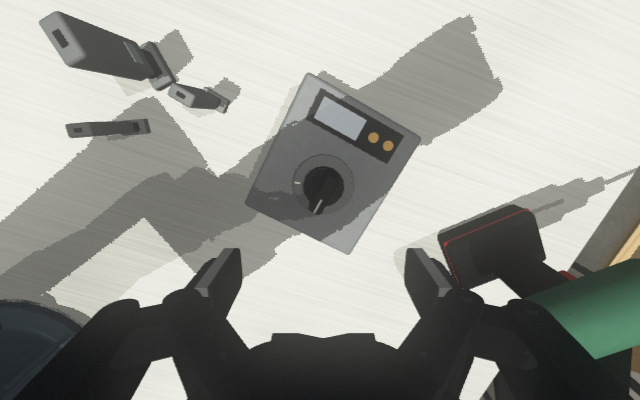

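```bash
python3 - <<'E'
from h import *
f=load("w1")
c=[(308,73),(420,137),(350,254),(246,204)]
b=[ray(f,p,.07) for p in c]
print(np.round(b,4),[np.linalg.norm(b[i]-b[i-1]).round(3) for i in range(4)],np.mean(b,0).round(4))
x=(b[0]+b[1]-b[2]-b[3]);a=np.arctan2(x[1],x[0]);print("yaw",a, "axis",np.mean(b,0)-.015*np.array([np.cos(a),np.sin(a),0]))
print("drill",[ray(f,p,z).round(3) for p,z in [((440,240),.05),((455,285),.05),((525,207),.05),((530,300),.195)]])
im=cv2.imread("pics/w1.png")
A=cv2.resize(im[145:225,280:370],None,fx=6,fy=6,interpolation=cv2.INTER_CUBIC);cv2.imwrite("pics/crop1.png",np.clip(A*2.,0,255).astype(np.uint8))
E
```

```text
[[ 0.5761 -0.2965  0.07  ]
 [ 0.5566 -0.429   0.07  ]
 [ 0.4027 -0.4086  0.07  ]
 [ 0.422  -0.2736  0.07  ]] [np.float64(0.156), np.float64(0.134), np.float64(0.155), np.float64(0.136)] [ 0.4893 -0.3519  0.07  ]
yaw -0.13941182927670565 axis [ 0.47449    -0.34983249  0.07      ]
drill [array([ 0.45 , -0.514,  0.05 ]), array([ 0.398, -0.563,  0.05 ]), array([ 0.525, -0.592,  0.05 ]), array([ 0.47 , -0.515,  0.195])]
```

View pics/crop1.png

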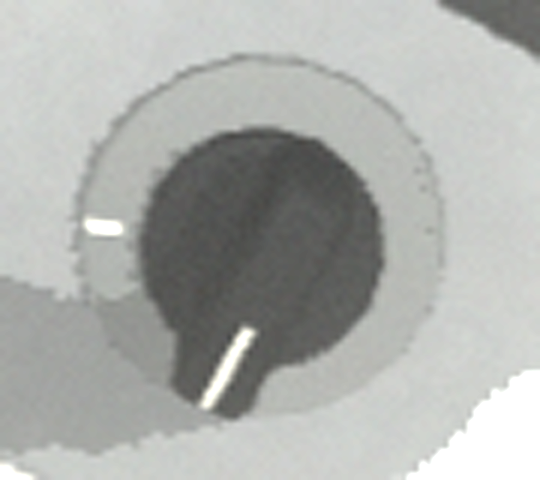

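```bash
python3 - <<'E'
from h import *
from cell import sensors
f=load("w1");C=lambda x,y:(280+x/6,145+y/6)
p=ray(f,C(248,330),.116);q=ray(f,C(207,408),.116);print(p,q,np.linalg.norm(p-q))
a=np.arctan2(*(q-p)[1::-1]);print("pointer yaw",a)
disc=ray(f,C(258,238),.075);print("ring centre",disc); m=ray(f,C(88,226),.07)-disc;print("on mark yaw",np.arctan2(m[1],m[0]))
d=disc-q;print("tip from axis",d,np.linalg.norm(d[:2]))
e=[ray(f,C(*c),.078) for c in[(143,240),(383,240),(262,128)]];print("disc pts",np.round(e,4))
s=sensors.get_state();R=Rn.from_rotvec(s["eef_rot"]).as_matrix();print("tool x yaw",np.arctan2(R[1,0],R[0,0]))
E
```

```text
[ 0.46842737 -0.34899489  0.116     ] [ 0.45363829 -0.34711216  0.116     ] 0.01490843823324637
pointer yaw 3.014968496553965
ring centre [ 0.47400698 -0.34865582  0.075     ]
on mark yaw 1.8777610535639082
tip from axis [ 0.02036869 -0.00154366 -0.041     ] 0.02042710065790302
disc pts [[ 0.4673 -0.3288  0.078 ]
 [ 0.4819 -0.37    0.078 ]
 [ 0.4939 -0.3424  0.078 ]]
tool x yaw 0.3400184274152023
```

```bash
python3 -m creep '[[60,[0,0,0],-0.148],[60,[0,0,0],-0.296],[60,[0,0,0],-0.444],[60,[0,0,0],-0.592],[60,[0,0,0],-0.74],[60,[0,0,0],-0.888],[60,[0,0,0],-1.036],[60,[0,0,0],-1.184],[60,[0,0,0],-1.332],[60,[0,0,0],-1.48]]' 40
python3 -m creep '[[60,[0,0,0],-0.148],[60,[0,0,0],-0.296],[60,[0,0,0],-0.444],[60,[0,0,0],-0.592],[60,[0,0,0],-0.74],[60,[0,0,0],-0.888],[60,[0,0,0],-1.036],[60,[0,0,0],-1.187],[60,[0,0,0],-1.187],[60,[0,0,0],-1.187]]'
python3 - <<'E'
from h import *
from cell import sensors
s=sensors.get_state();R=Rn.from_rotvec(s["eef_rot"]).as_matrix();print("tool x yaw",np.arctan2(R[1,0],R[0,0]),s["q"].round(3),totool(s,np.array([.474,-.349,.109])-s["position"]))
E
```

```text
time_s: 2.2
position: [0.4714, -0.3513, 0.2505]
eef_rot: [-1.923, -2.484, 0.0]
contact_force: [0.3, -0.1, 0.3]
opening: 0.0601
grasp_force: 0.0
time_s: 3.2
position: [0.4719, -0.351, 0.2505]
eef_rot: [-0.221, -3.134, 0.0]
contact_force: [-0.1, 0.2, -0.4]
opening: 0.06
grasp_force: 0.0
tool x yaw 3.0010201738029765 [-0.639  0.348  0.143  1.366 -0.    -0.499] [ -1.76783331   2.26105426 141.45442673]
```

```bash
python3 -m creep '[[60,[-1,1,25],0],[60,[-2,2,60],0],[60,[-2,2,95],0],[60,[-2,2,120],0],[60,[-2,2,133],0],[60,[-2,2,140],0],[60,[-2,2,141],0]]'
python3 -m creep '[[0,[0,0,0],0],[0,[0,0,0],0],[0,[0,0,0],0],[0,[0,0,0],0],[0,[0,0,0],0],[0,[0,0,0],0]]' 50
```

```text
time_s: 3.9
position: [0.475, -0.3489, 0.1093]
eef_rot: [-0.214, -3.134, -0.0]
contact_force: [-0.6, 0.0, 0.7]
opening: 0.0598
grasp_force: 0.0
time_s: 4.5
position: [0.4754, -0.3499, 0.1105]
eef_rot: [0.213, 3.133, -0.004]
contact_force: [-2.5, -4.7, 6.7]
opening: 0.0129
grasp_force: 50.9
```

```bash
python3 -m creep '[[0,[0,0,0],0.13],[0,[0,0,0],0.26],[0,[0,0,0],0.39],[0,[0,0,0],0.52],[0,[0,0,0],0.65],[0,[0,0,0],0.78],[0,[0,0,0],0.91],[0,[0,0,0],1.04],[0,[0,0,0],1.15],[0,[0,0,0],1.2]]'
python3 -m creep '[[0,[0,0,0],0],[60,[0,0,0],0],[60,[0,0,0],0],[60,[0,0,0],0],[60,[0,0,-10],0],[60,[0,0,-40],0],[60,[0,0,-80],0],[60,[0,0,-120],0],[60,[0,0,-140],0],[60,[0,0,-141],0]]'
python3 - <<'E'
from h import *
f=wrist("w2");print(f["pos"],f["rot"])
R=Rn.from_rotvec(f["rot"]).as_matrix();print(np.arctan2(R[1,0],R[0,0]))
E
```

```text
time_s: 5.5
position: [0.4745, -0.35, 0.1123]
eef_rot: [1.949, 2.461, -0.004]
contact_force: [-10.5, -3.3, 31.6]
opening: 0.013
grasp_force: 99.7
time_s: 6.5
position: [0.4763, -0.3493, 0.2541]
eef_rot: [1.941, 2.463, 0.001]
contact_force: [0.2, 0.5, -0.6]
opening: 0.0599
grasp_force: 0.0
[ 0.4762575  -0.34933899  0.25407215] [1.94081050e+00 2.46347114e+00 6.79418493e-04]
1.8070261315907261
```

View pics/w2.png

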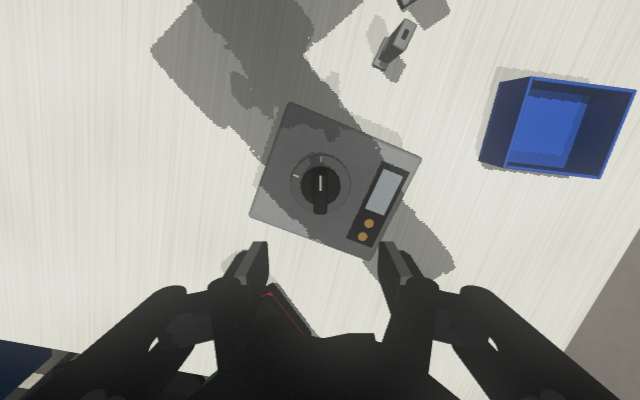

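The pointer at (320,183) now aims at the second ring mark at (321,158), 1.2 rad clockwise from the off mark at (297,177). The switch is on. Next I'll go above the probe.

```bash
python3 -m creep '[[70,[20,10,-10],-0.14],[70,[45,20,-20],-0.28],[70,[70,35,-26],-0.42],[70,[95,45,-26],-0.56],[70,[120,57,-26],-0.7],[70,[145,68,-26],-0.84],[70,[170,80,-26],-0.98],[70,[190,90,-26],-1.12],[70,[205,97,-26],-1.26],[70,[210,99,-26],-1.4]]'
python3 -m creep '[[70,[0,0,0],-0.14],[70,[0,0,0],-0.28],[70,[0,0,0],-0.42],[70,[0,0,0],-0.56],[70,[0,0,0],-0.7],[70,[0,0,0],-0.72],[70,[0,0,0],-0.72]]'
python3 - <<'E'
from h import *
f=wrist("w3");print(f["pos"],f["rot"])
A=cv2.resize(f["image"][60:310,170:490,::-1],None,fx=2.4,fy=2.4,interpolation=cv2.INTER_CUBIC);cv2.imwrite("pics/w3c.png",A)
E
```

```text
time_s: 7.55
position: [0.522, -0.1196, 0.275]
eef_rot: [0.114, -3.137, -0.002]
contact_force: [-0.4, -0.6, -0.6]
opening: 0.0701
grasp_force: 0.0
time_s: 8.25
position: [0.5219, -0.1212, 0.2755]
eef_rot: [1.197, -2.903, -0.002]
contact_force: [0.0, -0.3, 0.4]
opening: 0.07
grasp_force: 0.0
[ 0.52188813 -0.12120764  0.27547497] [ 1.19746552e+00 -2.90306606e+00 -1.63619016e-03]
```

View pics/w3c.png

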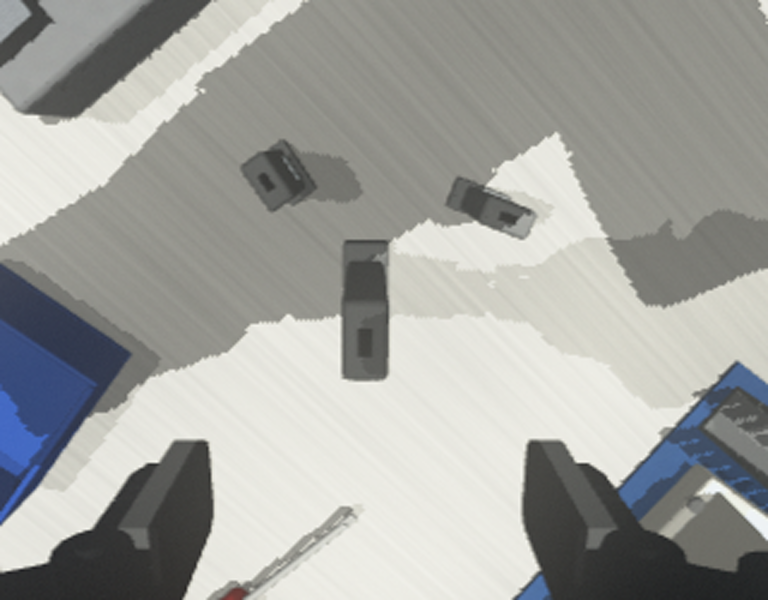

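The probe's top face spans crop (343,300) to (388,379) and its foot's far edge is at (344..389,240). It's nearly aligned with the tool. The smaller look-alikes are at (280,175) and (490,207).

```bash
python3 - <<'E'
from h import *
from cell import sensors
f=load("w3");C=lambda x,y:(170+x/2.4,60+y/2.4)
c=[ray(f,C(*p),.132) for p in[(344,300),(388,300),(387.5,379.5),(342,379.5)]]
print(np.round(c,4),[np.linalg.norm(c[i]-c[i-1]).round(4) for i in range(4)])
m=np.mean(c,0);x=c[0]+c[1]-c[2]-c[3];R=Rn.from_rotvec(f["rot"]).as_matrix()
print("ctr",m,"yaw",np.arctan2(x[1],x[0]),"tool yaw",np.arctan2(R[1,0],R[0,0]))
e=[ray(f,C(*p),.0) for p in[(344,240),(389,240)]];e2=np.mean(e,0);u=x/np.linalg.norm(x);print("foot-based ctr",e2-u*.024,np.linalg.norm(e[0]-e[1]))
s=sensors.get_state();print(totool(s,m-s["position"]),totool(s,e2-u*.024-s["position"]))
for p,z in [((280,175),.08),((490,207),.08),((270,180),.0),((460,195),0)]: print(totool(s,ray(f,C(*p),z)-s["position"]).round(0))
E
```

```text
[[ 0.522  -0.1329  0.132 ]
 [ 0.5092 -0.1201  0.132 ]
 [ 0.5338 -0.0955  0.132 ]
 [ 0.5475 -0.1093  0.132 ]] [np.float64(0.0348), np.float64(0.0181), np.float64(0.0348), np.float64(0.0194)]
ctr [ 0.52812215 -0.11444093  0.132     ] yaw -2.374796654669774 tool yaw -2.359149930721281
foot-based ctr [ 0.52884453 -0.11312026  0.        ] 0.026906615477183926
[ -9.24117726   0.36550802 143.68110182] [-10.75742632   0.65147442 275.68066706]
[ 55. -39. 196.]
[ 41.  59. 196.]
[ 48. -55. 276.]
[ 40.  56. 276.]
```

```bash
python3 -m creep '[[70,[-5,0,15],0.01],[70,[-10,0.5,45],0.015],[70,[-10,0.5,80],0.015],[70,[-10,0.5,115],0.015],[70,[-10,0.5,145],0.015],[70,[-10,0.5,165],0.015],[70,[-10,0.5,176],0.015],[70,[-10,0.5,180],0.015],[70,[-10,0.5,180],0.015]]'
python3 -m creep '[[0,[0,0,0],0],[0,[0,0,0],0],[0,[0,0,0],0],[0,[0,0,0],0],[0,[0,0,0],0],[0,[0,0,0],0],[0,[0,0,0],0],[0,[0,0,0],0]]' 60
```

```text
time_s: 9.2
position: [0.5291, -0.114, 0.0964]
eef_rot: [-1.179, 2.912, 0.0]
contact_force: [0.9, -0.1, 1.1]
opening: 0.0698
grasp_force: 0.0
time_s: 10.0
position: [0.5295, -0.1141, 0.097]
eef_rot: [-1.18, 2.91, -0.001]
contact_force: [1.4, -0.5, 6.5]
opening: 0.0193
grasp_force: 59.1
```

```bash
python3 -m creep '[[0,[0,0,-10],0],[0,[0,0,-30],0],[0,[0,0,-60],0],[0,[0,0,-95],0],[0,[0,0,-130],0],[0,[0,0,-160],0],[0,[0,0,-176],0],[0,[0,0,-180],0],[0,[0,0,-180],0]]'
python3 -m creep '[[0,[-12,14,0],0.05],[0,[-35,40,0],0.12],[0,[-60,67,0],0.2],[0,[-85,95,0],0.28],[0,[-110,123,0],0.36],[0,[-135,151,0],0.44],[0,[-160,179,0],0.52],[0,[-182,203,0],0.6],[0,[-194,217,0],0.635],[0,[-196,220,0],0.645]]'
python3 -m creep '[[0,[0,0,0],0],[0,[0,0,0],0]]'
python3 - <<'E'
from h import *
f=wrist("w4");print(f["pos"],f["rot"])
from cell import grab_frame
for n in("top","side"):
    g=grab_frame(n);pickle.dump(g,open(f"pics/{n}4.pkl","wb"));cv2.imwrite(f"pics/{n}4.png",g["image"][:,:,::-1])
E
```

```text
time_s: 10.9
position: [0.5289, -0.1139, 0.2765]
eef_rot: [-1.18, 2.911, -0.0]
contact_force: [0.6, -0.1, -1.0]
opening: 0.0191
grasp_force: 58.8
time_s: 11.9
position: [0.5156, 0.1822, 0.2746]
eef_rot: [0.199, -3.133, 0.0]
contact_force: [0.2, 0.2, -0.7]
opening: 0.0196
grasp_force: 58.9
time_s: 12.1
position: [0.5162, 0.1796, 0.2757]
eef_rot: [0.197, -3.134, 0.001]
contact_force: [-0.3, -1.1, -0.8]
opening: 0.0194
grasp_force: 58.9
[0.51619087 0.17962389 0.27571084] [ 1.96972580e-01 -3.13419214e+00  8.35150153e-04]
```

View pics/w4.png

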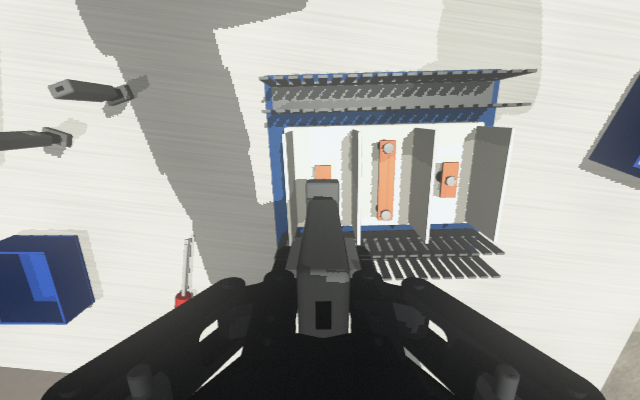

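```bash
python3 - <<'E'
from h import *
f=load("w4");im=f["image"];
A=cv2.resize(im[125:235,365:410,::-1],None,fx=5,fy=5,interpolation=cv2.INTER_CUBIC)
B=cv2.resize(im[165:275,285:385,::-1],None,fx=5,fy=5,interpolation=cv2.INTER_CUBIC)
cv2.imwrite("pics/crop4.png",np.hstack([A,np.clip(B*1.6,0,255).astype(np.uint8)]))
E
```

```text
(no output)
```

View pics/crop4.png

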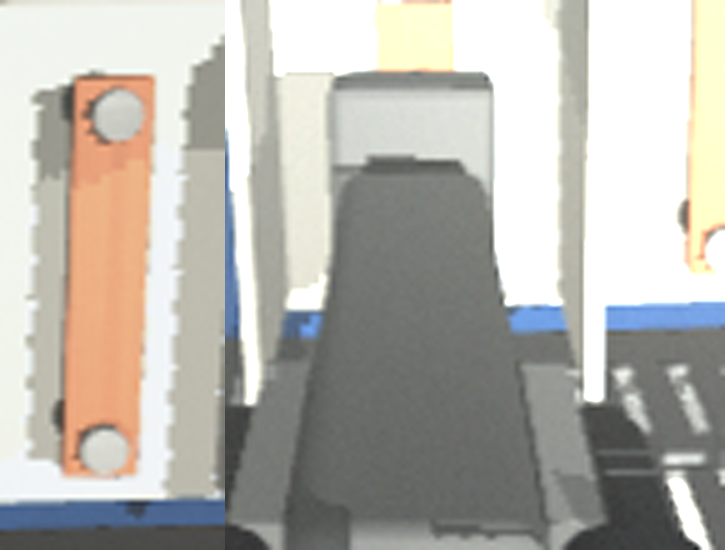

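```bash
python3 - <<'E'
from h import *
from cell import sensors
f=load("w4");C=lambda x,y:(365+x/5,125+y/5);s=sensors.get_state()
c=[ray(f,C(*p),.054) for p in[(78,76),(154,74.5),(137,475),(68,475)]]
print([np.linalg.norm(c[i]-c[i-1]).round(4) for i in range(4)])
m=np.mean(c,0);x=c[0]+c[1]-c[2]-c[3];R=Rn.from_rotvec(f["rot"]).as_matrix()
print("mid",m,"yaw",np.arctan2(x[1],x[0]),"tool yaw",np.arctan2(R[1,0],R[0,0]))
b=[ray(f,C(*p),.059) for p in[(119,115),(105,449)]];d=b[0]-b[1];print("bolts mid",np.mean(b,0),np.linalg.norm(d),np.arctan2(d[1],d[0]))
e=[ray(f,p,s["position"][2]-.097) for p in[(307.4,180.2),(337.6,179.6)]];print("foot",[totool(s,q-s["position"]).round(1) for q in e])
m=(m+np.mean(b,0))/2
print("move",totool(s,m-s["position"]).round(1), s["position"])
# top-camera cross-check of the link
g=load("top4");t=g["image"].astype(int);h=cv2.cvtColor(g["image"],cv2.COLOR_RGB2HSV)
k=((h[...,0]<15)&(h[...,1]>90)&(h[...,2]>60)).astype(np.uint8);k[:, :120]=0;k[:,250:]=0;k[:170]=0;k[280:]=0
n,_,st,ce=cv2.connectedComponentsWithStats(k)
for i in range(1,n):
    if st[i,4]>15: print(st[i],ce[i],ray(g,ce[i],.053).round(4))
g=load("side0")
print("side0/top0 proj of mid", proj(load("top0"),[m]))
E
```

```text
[np.float64(0.1036), np.float64(0.0185), np.float64(0.104), np.float64(0.0183)]
mid [0.51135236 0.2618926  0.054     ] yaw -2.9836544505640843 tool yaw -3.0160652994732997
bolts mid [0.51139169 0.26148935 0.059     ] 0.08564319312033916 -2.991017933028161
foot [array([ 24.3, -11.5,  97. ]), array([24.9, 13. , 97. ])]
move [ -5.1  82.2 219.7] [0.51651196 0.17946015 0.27624538]
[203 213   8  15  68] [206.48529412 220.02941176] [0.5223 0.1781 0.053 ]
[175 219   9  23 120] [178.675      229.04166667] [0.4977 0.2551 0.053 ]
[146 222   8  15  79] [149.97468354 229.01265823] [0.4988 0.3355 0.053 ]
side0/top0 proj of mid [[176.16123831 224.09005321]]
```

```bash
python3 - <<'E'
from h import *
g=load("top0");h=cv2.cvtColor(g["image"],cv2.COLOR_RGB2HSV)
k=((h[...,0]<15)&(h[...,1]>70)&(h[...,2]>50)).astype(np.uint8);k[:, :120]=0;k[:,250:]=0;k[:170]=0;k[280:]=0
k=cv2.morphologyEx(k,cv2.MORPH_CLOSE,np.ones((3,3)))
n,l,st,ce=cv2.connectedComponentsWithStats(k)
for i in range(1,n):
    if st[i,4]>15:
        r=cv2.minAreaRect(np.argwhere(l==i)[:,::-1].astype(np.float32));print(st[i],ce[i],ray(g,ce[i],.053).round(4),ray(g,r[0],.053).round(4),r)
f=load("w3");print("probe top centre seen by top0:",proj(g,[[.5285,-.114,.132]]),"box switch",proj(g,[[.475,-.349,.116]]))
E
```

```text
[174 207  10  36 209] [178.31578947 224.8277512 ] [0.5096 0.2568 0.053 ] [0.51   0.2574 0.053 ] ((178.11883544921875, 224.6881103515625), (35.22431564331055, 6.865756511688232), 84.2894058227539)
[203 212   8  16  87] [206.67816092 219.91954023] [0.5227 0.1776 0.053 ] [0.5234 0.1781 0.053 ] ((206.51829528808594, 219.6646270751953), (15.129120826721191, 6.625892639160156), 83.6598129272461)
[146 221   8  17  92] [149.83695652 229.06521739] [0.4986 0.3359 0.053 ] [0.4989 0.3362 0.053 ] ((149.74752807617188, 228.97523498535156), (15.62208366394043, 6.865756988525391), 84.2894058227539)
probe top centre seen by top0: [[309.17837605 212.54064616]] box switch [[397.61118197 232.28220435]]
```

```bash
python3 -m creep '[[0,[-2,12,0],0],[0,[-3,32,0],-0.01],[0,[-4,55,0],-0.02],[0,[-4.6,72,0],-0.03],[0,[-4.6,80,0],-0.03],[0,[-4.6,80.6,5],-0.03],[0,[-4.6,80.6,25],-0.03],[0,[-4.6,80.6,45],-0.03],[0,[-4.6,80.6,58],-0.03],[0,[-4.6,80.6,62],-0.03]]'
python3 -m creep '[[0,[0,0,0],0],[0,[0,0,0],0],[0,[0,0,0],0]]'
python3 - <<'E'
from h import *
f=wrist("w5");print(f["pos"],f["rot"])
im=f["image"];A=im[100:250,260:380,::-1]
cv2.imwrite("pics/crop5.png",np.clip(cv2.resize(A,None,fx=4,fy=4,interpolation=cv2.INTER_CUBIC)*1.3,0,255).astype(np.uint8))
E
```

```text
time_s: 13.25
position: [0.5102, 0.2599, 0.2126]
eef_rot: [0.242, -3.13, 0.002]
contact_force: [-0.8, -0.3, -1.2]
opening: 0.0192
grasp_force: 58.9
time_s: 13.55
position: [0.5114, 0.261, 0.2152]
eef_rot: [-0.243, 3.131, 0.001]
contact_force: [0.3, -0.8, -0.9]
opening: 0.0196
grasp_force: 58.9
[0.5113653  0.26101927 0.21517265] [-2.43115796e-01  3.13093165e+00  9.12016093e-04]
```

View pics/crop5.png

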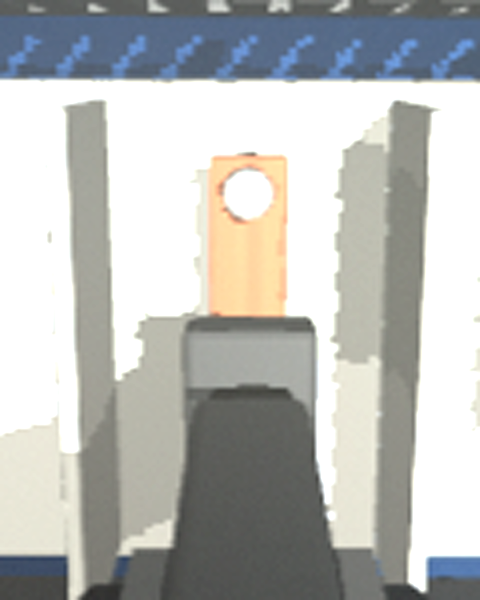

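The foot (186..314, lower edge y about 318) sits centrally over the bar (210..286, far end y 156, bolt at (247,194)). Now the residual offsets in tool axes.

```bash
python3 - <<'E'
from h import *
f=load("w5");C=lambda x,y:(260+x/4,100+y/4)
s=dict(position=f["pos"],eef_rot=f["rot"]);T=lambda p,z:totool(s,ray(f,C(*p),z)-s["position"]).round(1)
print("bar end corners",T((211,156),.054),T((286,156),.054));print("bar lower",T((209,312),.054),T((285,312),.054));print("bolt",T((247,194),.059))
zf=f["pos"][2]-.097;print("foot",T((187,322),zf),T((314,322),zf),zf)
E
```

```text
bar end corners [ 51.8  -9.1 161.1] [ 51.8   9.7 161.1]
bar lower [ 11.9 -10.1 161.2] [ 11.9   9.8 161.2]
bolt [ 4.290e+01 -1.000e-01  1.561e+02]
foot [ 23.6 -12.2  97. ] [23.6 13.6 97. ] 0.11817265391116177
```

```bash
python3 -m creep '[[0,[0,-0.5,6],0],[0,[0,-0.5,16],0],[0,[0,-0.5,27],0],[0,[0,-0.5,37],0],[0,[0,-0.5,44],0],[0,[0,-0.5,48],0],[0,[0,-0.5,48.5],0],[0,[0,-0.5,48.5],0],[0,[0,-0.5,48.5],0],[0,[0,-0.5,48.5],0]]'
python3 - <<'E'
from h import *
from cell import sensors
z=[]
for i in range(4):
    f=wrist(f"w6{i}");z.append(f["pos"])
print(np.round(z,4));s=sensors.get_state();print(s["contact_force"],s["qvel"].round(3),s["grasp_force"],s["opening"],s["eef_rot"])
m=np.array([.5114,.261,.054]);print(totool(s,m-np.mean(z,0)))
E
```

```text
time_s: 14.6
position: [0.5112, 0.2606, 0.1663]
eef_rot: [-0.243, 3.131, 0.001]
contact_force: [0.8, 0.1, -1.6]
opening: 0.0196
grasp_force: 58.9
[[0.5112 0.2606 0.1663]
 [0.5112 0.2606 0.1662]
 [0.5112 0.2606 0.1662]
 [0.5111 0.2605 0.1661]]
[ 0.36786749 -0.71048729 -0.12236239] [-0.002 -0.    -0.002 -0.001  0.001  0.001] 58.90073776245117 0.019322871861866524 [-2.43478139e-01  3.13186883e+00  3.80966728e-04]
[ -0.25201593   0.3627849  112.17307228]
```

```bash
python3 -c "
from cell import workorder; print(workorder.hand_in())"
```

```text
the job is handed in; nothing more can be done
None
```

The job is handed in: the test box is on, and the arm is holding the probe upright and steady about 15 mm above the middle of the long link, with its foot along the bar. My last picture was taken just before the final 49 mm descent, so the end position and about 1 mm centring rest on the arm's own readings, which showed no sign of contact.

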